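# Set out the washed glassware around the standing bottles

## Robot

A 6-joint arm with a two-finger parallel gripper is mounted at the origin on the work surface. World frame = base frame: x ahead of the robot, y to its left, z up, the work surface at z = 0. Lengths are in m, angles in rad, forces in N, time in s.
With the tool pointing down it reaches from about 0.375 to 0.9 m from the base axis. Payload 3.1 kg.
Tool frame: the origin (TCP) lies between the finger pads; the fingertips stand 11 mm ahead of it and the grasp point (between the pads) lies 8 mm behind it; z points along the fingers, y is the line along which they close (so a half turn about z gives the same grasp; the last joint's range is limited). The gripper opens to 87 mm and grips with 3 to 60 N. Pads are 19 mm wide; open, the fingers measure 117 mm over their backs; the gripper's body (75 mm by 190 mm) begins 51 mm behind the grasp point.
Start: joints at [-1.284, 0.527, 1.433, -0, 1.181, -0.178], TCP at [0.281, -0.558, 0.234] pointing down, gripper open.
Joint ranges: [-3.08, 3.08], [-0.75, 2.2], [0.22, 2.44], [-1.43, 4.57], [0, 2.65], [-2.85, 2.85]. Speed limits (rad/s): [2.79, 2.79, 3.14, 3.14, 3.14, 3.14].

## Interface

Orientations are given as a unit quaternion [x, y, z, w].
In Python, from rig import robot gives the robot as it stands.
- The arm moves only by the tool move_arm, never from a script. Its argument "moves" is text: rows parted by semicolons, each of 7 numbers parted by spaces: the shift along the tool's x, y, z in units of 100 mm (1.0 is 100 mm), then the turn, a rotation vector about the tool's x, y, z in units of 90 degrees (1.0 is 90 degrees), then the opening, from 0 (shut) to 1 (fully open). A call has 1 to 12 rows; each row is the pose to reach, as a shift and turn from the pose commanded when the call began, along the tool's axes at that moment; what a row does not reach only later rows make up. A row lasts 1/10 s, in which the tool goes at most 50 mm and 8.59 degrees, less where a joint would pass 70% of its speed; a pose out of reach is approached as far as the arm can. A call with a number of a shift or a turn outside -1 to 1 is refused whole. A call with a gripper value outside its range is refused whole. The fingers move at their own pace and stop on an object; "squeeze" is the grip in N (left out, the last holds). Time passes only in rows, so rows that repeat a pose let the fingers close. It gives the time, the measured TCP pose, the force, the opening and the grip force at its end, in the units of the state.
- robot.get_obs(): the state, without advancing time (a new reading comes with each control period).
- robot.camera(name): name is "scene" or "top" or "wrist"; returns a dict with "image" (420x560x3 uint8, red, green, blue), "intrinsics" (3x3 intrinsics, pixels), "extrinsics" (4x4, takes a point from world to camera coordinates). Camera axes: x right, y up, looking along -z (the intrinsics and any distortion apply to the point x, -y, -z); pixel columns grow to the right and rows downward; lengths in m; the calibration is good to about 2 mm. A picture is of the moment at which its call begins. There is no depth.
- robot.hand_in(): hands the job in; it is judged then, once.
The state is a dict: "time": time; "q": joint angles; "joint_velocities": joint speeds; "joint_torque": joint torques, N m; "position": TCP position; "tool_rot": TCP orientation; "ft_force": force on the tool from outside, world axes, zero at the start; "moment": the same for the moment, N m; "grip_width": finger opening in m; "grip_force": force on a finger pad.
Only numpy, scipy, OpenCV 4.12 (cv2) and the standard library are available. Lean on these libraries where they do the work, as an engineer would, in place of code of your own. Each camera call takes 0.05 s, during which the arm holds its last target. There are 200 camera calls.

## Task

Set the washed ware out on the two white trays, left and behind being as the robot sees it: stand the porcelain crucible midway between the two brown bottles and put its lid on it, stand the conical flask on the ring to the left of the squat jar, and the stoppered glass bottle on the ring behind that jar (on its side away from the robot). Do not knock anything over, and leave the wash bottle, the stack of dishes and the brush where they are.

Things in the scene. Friction and masses are not known exactly. Their poses are not given: they have to be found in the camera images.
- crucible_mid (a point): Open white porcelain crucible (round cup without handle), outside diameter 54 mm, height 60 mm, wall 4 mm, inside diameter at the rim 46 mm, about 90 g; loose, upright. The point is on its axis half-way up, 30 mm above its underside; z is up along its axis.
- lid_mid (a point): Loose round white porcelain lid of the crucible, knob up, 40 g. From below: boss 36 mm across, 4 mm high (fits loosely into the crucible); disc 56 mm across, 4 mm thick; upright knob 16 mm across, 20 mm high, to grip. 28 mm high in all. The point: on its axis, 14 mm above the boss's underside. Seated, the disc lies on the rim and the point is 40 mm above the crucible's middle point.
- flask_mid (a point): Loose clear glass conical flask, upright, wide base and narrow neck: base 64 mm across, height 100 mm, straight neck 24 mm across from 64 mm above the underside to the top (lip 29 mm across in the top 4 mm, look only), about 100 g. Grip by the neck. The point is on its axis, 50 mm above its underside.
- bottle_mid (a point): Small clear glass reagent bottle with a glass stopper, loose, upright: straight body 44 mm in diameter up to 46 mm above the underside, then a shoulder, a thin neck and a fixed flat round stopper 30 mm in diameter; 78 mm high in all, about 110 g. The point is on its axis 39 mm above its underside.
- pair_tray: Fixed flat white tray, 90 mm (x) by 210 mm (y), 4 mm thick, no rim, with two brown bottles with black caps (44 mm across, tops 76 mm above the bench) 72 mm either side of its centre along y. A dark ring at the centre marks the crucible's place. Origin: centre of the underside, on the bench. x points away from the robot, y to the robot's left, within 17 degrees.
- jar_tray: Fixed flat white L-shaped tray, 4 mm thick, no rim, with a squat white jar with grey lid (66 mm across, top 72 mm above the bench) at the corner. Origin: under the jar's centre, on the bench. x points away from the robot, y to its left, within 17 degrees. Dark rings mark two places: 74 mm across, left of the jar at x 0, y +85 mm; 54 mm across, behind it at x +85 mm, y 0.
- wash_bottle: Bystander: dark grey plastic wash bottle with a white cap, 60 mm in diameter, 170 mm high, loose, at the far right of the bench. Origin: centre of the underside.
- petri: Bystander: stack of three flat dishes, 90 mm in diameter, 44 mm high, loose, at the far left of the bench. Origin: centre of the underside.
- brush: Bystander: brush lying at the far side of the bench near the middle, loose. Its handle points along its -x. Origin: centre of the underside.
Not all that is in view belongs to the job. What is shaped like the part that bears lid_mid but purple is not meant.

How it is judged:
At the end, for the whole second after the job is handed in: Upright and at rest on the trays, within 15 mm along tray x and y: crucible midway between the brown bottles, flask on the ring left of the jar, stoppered bottle on the ring behind it. The lid lies level and seated on the crucible, within 8 mm of its axis (x of crucible_mid in the frame of pair_tray between -0.015 and 0.015 m and y of crucible_mid in the frame of pair_tray between -0.015 and 0.015 m and z of crucible_mid in the frame of pair_tray between 0.03 and 0.038 m and angle between each of crucible_mid, flask_mid, bottle_mid's own z axis and vertical below 0.1 rad and x of flask_mid in the frame of jar_tray between -0.015 and 0.015 m and y of flask_mid in the frame of jar_tray between 0.07 and 0.1 m and z of flask_mid in the frame of jar_tray between 0.05 and 0.058 m and x of bottle_mid in the frame of jar_tray between 0.07 and 0.1 m and y of bottle_mid in the frame of jar_tray between -0.015 and 0.015 m and z of bottle_mid in the frame of jar_tray between 0.039 and 0.047 m and horizontal distance between lid_mid and crucible_mid below 0.008 m and z of lid_mid in the frame of crucible_mid between 0.037 and 0.043 m and angle between lid_mid's own z axis and vertical below 0.08 rad and linear speed of each of crucible, lid, flask, bottle below 0.02 m/s and angular speed of each of crucible, lid, flask, bottle below 0.2 rad/s); the robot touches nothing.
It fails at once if the crucible, the flask or the bottle is knocked over (leans more than 46 degrees) (angle between any of crucible_mid, flask_mid, bottle_mid's own z axis and vertical above 0.8 rad).
It fails at once if the wash bottle, the stack of dishes or the brush is moved more than 30 mm (distance of any of wash_bottle, petri, brush from where it was at the start of the episode above 0.03 m).
It also fails if it takes over 120 s, if anything falls off the work surface, if the arm or the gripper's body presses on something with over 40 N, if the wrist force passes 120 N, or if a joint passes its speed limit or range.

## Working session

There is one attempt and no reset: what is moved stays moved. The work goes in short steps, Python scripts to look and compute and a tool call to move; the robot and the scene stay as the last step left them, time stands still between calls to the robot, and variables do not carry over. Pictures are saved under pics/ and viewed, at most 14 in all, crops included, and the job is handed in when it is done.

Besides the shell and the picture viewer there is one more tool, called after "Request:" by a JSON object that holds its "method" and its "body". move_arm: Moves the arm, as the interface text tells. Shifts and turns lie within -1 to 1; 1 stands for 100 mm of shift or 90 degrees of turn. Its arguments: {"type":"object","properties":{"moves":{"type":"string"},"squeeze":{"type":"number"}},"required":["moves"]}

```bash
mkdir -p pics
cat > h.py <<'E'
import numpy as np, cv2, pickle
from rig import robot
from scipy.spatial.transform import Rotation as R
def snap(name,f):
    c=robot.camera(name); pickle.dump(c,open(f'pics/{f}.pkl','wb'))
    cv2.imwrite(f'pics/{f}.png',np.array(c['image'])[:,:,::-1]); return c
def load(f): return pickle.load(open(f'pics/{f}.pkl','rb'))
def pix2(c,u,v,z):
    K=np.array(c['intrinsics']);E=np.array(c['extrinsics'])
    d=np.linalg.inv(K)@[u,v,1]; d=np.array([d[0],-d[1],-d[2]])
    Rm=E[:3,:3];o=-Rm.T@E[:3,3];d=Rm.T@d
    return o+d*(z-o[2])/d[2]
def proj(c,p):
    K=np.array(c['intrinsics']);E=np.array(c['extrinsics'])
    q=E[:3,:3]@p+E[:3,3]; q=K@[q[0],-q[1],-q[2]]; return q[:2]/q[2]
def rel(target,yaw=None,base=None):
    "shift in tool axes /100mm from measured pose"
    o=robot.get_obs(); Rm=R.from_quat(o['tool_rot']).as_matrix()
    return Rm.T@(np.array(target)-o['position'])*10
E
python3 - <<'E'
from h import *
for n in ['scene','top']:
    c=snap(n,n+'0'); print(c['intrinsics'],np.round(c['extrinsics'],3), [k for k in c])
    im=cv2.imread(f'pics/{n}0.png'); cv2.imwrite(f'pics/{n}0b.png',cv2.resize(im,(800,600)))
o=robot.get_obs(); print(o); print(R.from_quat(o['tool_rot']).as_matrix().round(3))
E
```

```text
[[467.2760555    0.         271.4098354 ]
 [  0.         467.2760555  202.28025007]
 [  0.           0.           1.        ]] [[-0.841  0.541 -0.016  0.516]
 [-0.387 -0.581  0.716  0.22 ]
 [ 0.378  0.609  0.698 -1.357]
 [ 0.     0.     0.     1.   ]] ['image', 'intrinsics', 'extrinsics']
[[453.16243224   0.         284.29172626]
 [  0.         453.16243224 209.53456695]
 [  0.           0.           1.        ]] [[ 0.012 -1.    -0.024  0.007]
 [ 0.999  0.011  0.034 -0.603]
 [-0.033 -0.024  0.999 -1.037]
 [ 0.     0.     0.     1.   ]] ['image', 'intrinsics', 'extrinsics']
{'time': 0.1, 'q': array([-1.28349606e+00,  5.28363391e-01,  1.43379270e+00, -2.12408255e-05,
        1.18141997e+00, -1.78488580e-01]), 'joint_velocities': array([ 1.22949265e-03, -2.79970614e-03, -4.00608192e-03, -6.40816443e-05,
        9.41295186e-04,  3.85769012e-05]), 'joint_torque': array([-1.97452619e-04, -4.40985954e+01, -1.77150983e+01,  6.35277084e-02,
        5.33916685e-02, -4.57465251e-05]), 'position': array([ 0.28054377, -0.55776538,  0.23266962]), 'tool_rot': array([ 9.73001043e-01,  2.30798585e-01, -6.37347870e-05, -9.89702775e-04]), 'ft_force': array([-0.01287303,  0.3319457 ,  0.46644928]), 'moment': array([-0.04039691, -0.04821314,  0.04097646]), 'grip_force': 0.0, 'grip_width': 0.08690043788716845}
[[ 0.893  0.449 -0.001]
 [ 0.449 -0.893  0.002]
 [ 0.    -0.002 -1.   ]]
```

View pics/top0b.png

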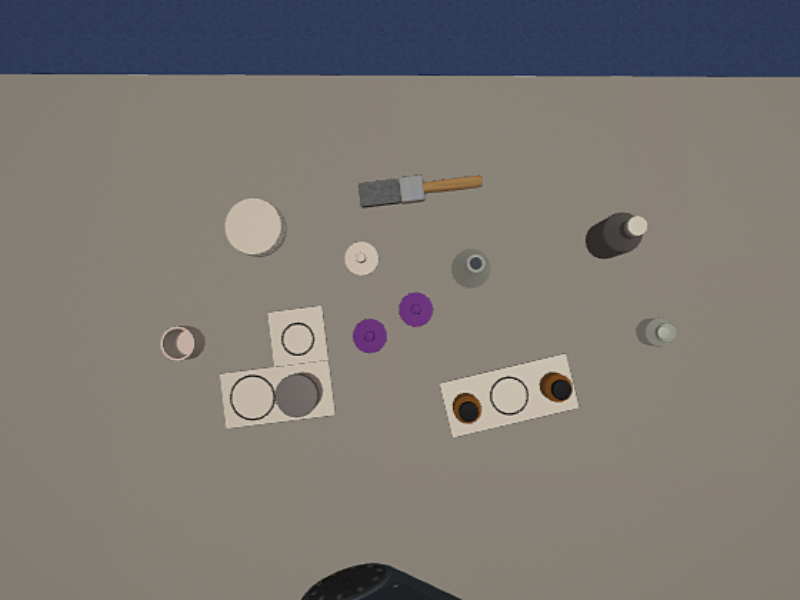

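View pics/scene0b.png

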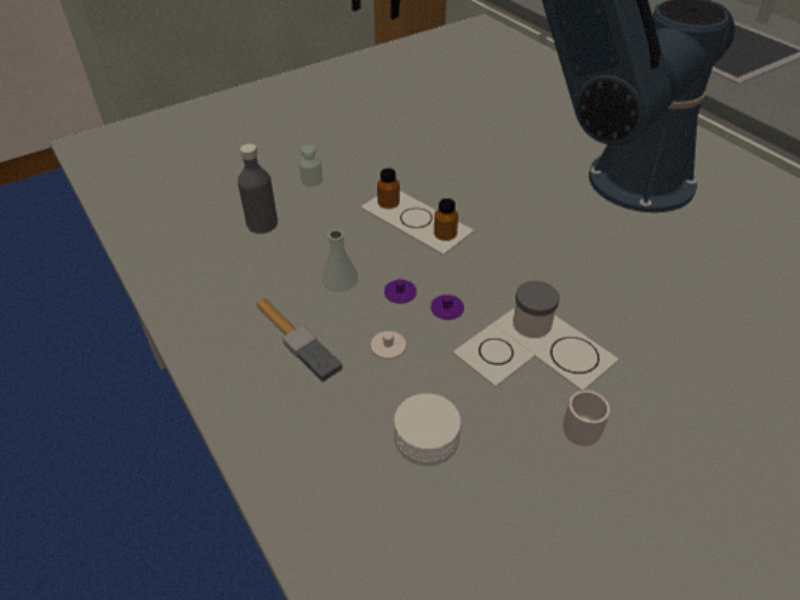

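The top view shows the crucible rim at (179,344), lid (361,258), flask mouth (475,263), stopper (666,332), pair ring (509,396), flask ring (252,398) and bottle ring (298,339), in 800x600 pixels. The scene view confirms the same layout. Next I turn these pixels into positions.

Run:
```python
from h import *
c=load('top0'); s=load('scene0'); k=560/800
P={'cruc rim':(179,344,.06),'lid knob':(361,257.5,.026),'lid disc':(361.5,258.5,.008),'flask mouth':(475.5,263,.1),'bottle stop':(666,332,.078),'pair ring':(509.5,395.5,.004),
'capL':(468,411,.076),'capR':(561,390,.076),'flask ring':(252,397.5,.004),'bottle ring':(298,338.5,.004),'jar top':(298,395,.072),'pairTL':(440.5,383,.004),'pairTR':(568,354,.004),'pairBR':(578.5,408,.004),'pairBL':(453,437,.004)}
for n,(u,v,z) in P.items():
    p=pix2(c,u*k,v*k,z); print(n,p.round(4), 'r',np.hypot(*p[:2]).round(3),'scene px',(proj(s,p)/k).round(0))
```

```text
cruc rim [0.5276 0.3638 0.06  ] r 0.641 scene px [587. 403.]
lid knob [0.6682 0.0862 0.026 ] r 0.674 scene px [388. 334.]
lid disc [0.6683 0.0871 0.008 ] r 0.674 scene px [388. 342.]
flask mouth [ 0.6545 -0.0905  0.1   ] r 0.661 scene px [336. 234.]
bottle stop [ 0.5558 -0.3777  0.078 ] r 0.672 scene px [308. 148.]
pair ring [ 0.4494 -0.155   0.004 ] r 0.475 scene px [416. 216.]
capL [ 0.4333 -0.0832  0.076 ] r 0.441 scene px [447. 202.]
capR [ 0.4668 -0.2222  0.076 ] r 0.517 scene px [389. 171.]
flask ring [0.44   0.2629 0.004 ] r 0.513 scene px [575. 354.]
bottle ring [0.5369 0.1894 0.004 ] r 0.569 scene px [495. 350.]
jar top [0.453  0.1749 0.072 ] r 0.486 scene px [536. 292.]
pairTL [ 0.4679 -0.0436  0.004 ] r 0.47 scene px [442. 252.]
pairTR [ 0.5175 -0.2486  0.004 ] r 0.574 scene px [360. 204.]
pairBR [ 0.431  -0.2657  0.004 ] r 0.506 scene px [392. 185.]
pairBL [ 0.3814 -0.0646  0.004 ] r 0.387 scene px [473. 229.]
```

Caps and ring agree: the midpoint is (.450,-.153) and the spacing 143 mm, giving a pair tray yaw of about 13.5°. The jar tray yaw is about 9°. First I go to the stoppered bottle, which lies mostly along tool x.

Request:
{"method": "move_arm", "body": {"moves": "0.3 -0.03 0.05 0 0 0 1; 0.7 -0.07 0.1 0 0 0 1; 1 -0.1 0.2 0 0 0 1"}}

```text
time: 0.4
position: [0.3668, -0.5037, 0.2135]
tool_rot: [0.973, 0.231, 0.0, 0.0]
ft_force: [0.2, 0.3, 0.7]
grip_width: 0.0869
grip_force: 0.0
```

Request:
{"method": "move_arm", "body": {"moves": "0.4 -0.04 0.1 0 0 0 1; 0.8 -0.1 0.2 0 0 0 1; 1 -0.1 0.2 0 0 0 1"}}

```text
time: 0.7
position: [0.4518, -0.4468, 0.1913]
tool_rot: [0.973, 0.232, -0.001, -0.003]
ft_force: [-1.0, 0.0, -0.4]
grip_width: 0.0868
grip_force: 0.0
```

Request:
{"method": "move_arm", "body": {"moves": "0.4 -0.04 0.1 0 0 0 0.8; 0.7 -0.1 0.2 0 0 0 0.8; 0.8 -0.1 0.2 0 0 0 0.8; 0.8 -0.1 0.2 0 0 0 0.8; 0.8 -0.1 0.2 0 0 0 0.8; 0.8 -0.1 0.2 0 0 0 0.8"}}

```text
time: 1.3
position: [0.5164, -0.4072, 0.174]
tool_rot: [0.973, 0.23, -0.0, 0.0]
ft_force: [1.2, -0.1, -0.0]
grip_width: 0.0698
grip_force: 0.0
```

Run:
```python
from h import *
c=snap('wrist','w1'); o=robot.get_obs(); print(o['position'],o['time'],o['grip_width'],rel([.556,-.378,.026]))
print(np.round(c['extrinsics'],3)); print(proj(c,np.array([.556,-.378,.078])),proj(c,np.array([.556,-.378,.046])))
```

```text
[ 0.51639314 -0.40713317  0.17405917] 1.35 0.06975429009598748 [ 0.48490066 -0.08442766  1.48041875]
[[ 0.448 -0.894  0.002 -0.597]
 [ 0.856  0.429 -0.289 -0.251]
 [ 0.257  0.131  0.957 -0.413]
 [ 0.     0.     0.     1.   ]]
[269.72892292 148.71264359] [271.19995975 143.36430913]
```

View pics/w1.png

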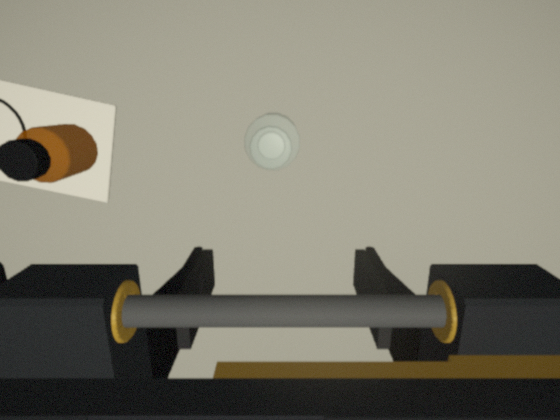

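The stopper is at (272,145), about 2 mm from the prediction. I correct for that and descend.

Request:
{"method": "move_arm", "body": {"moves": "0.25 -0.03 0.2 0 0 0 0.8; 0.5 -0.07 0.4 0 0 0 0.8; 0.5 -0.07 0.4 0 0 0 0.8; 0.5 -0.07 0.6 0 0 0 0.8; 0.5 -0.07 0.8 0 0 0 0.8; 0.5 -0.07 0.8 0 0 0 0.8"}}

```text
time: 1.95
position: [0.5564, -0.377, 0.0915]
tool_rot: [0.973, 0.23, -0.002, -0.002]
ft_force: [0.2, 1.1, 0.2]
grip_width: 0.0695
grip_force: 0.0
```

Request:
{"method": "move_arm", "body": {"moves": "0 0 0.3 0 0 0 0.8; 0 0 0.6 0 0 0 0.8; 0 0 0.68 0 0 0 0.8; 0 0 0.68 0 0 0 0.4; 0 0 0.68 0 0 0 0.4; 0 0 0.68 0 0 0 0.4; 0 0 0.68 0 0 0 0.4; 0 0 0.68 0 0 0 0.4", "squeeze": 15}}

```text
time: 2.75
position: [0.5595, -0.3774, 0.0271]
tool_rot: [0.973, 0.231, 0.0, 0.001]
ft_force: [-0.8, 1.1, 4.6]
grip_width: 0.0429
grip_force: 15.0
```

Request:
{"method": "move_arm", "body": {"moves": "0 0 -0.1 0 0 0 0.4; 0 0 -0.3 0 0 0 0.4; 0 0 -0.6 0 0 0 0.4; 0 0 -0.9 0 0 0 0.4; 0 0 -1 0 0 0 0.4"}}

```text
time: 3.25
position: [0.5607, -0.3786, 0.1295]
tool_rot: [0.973, 0.231, 0.002, 0.003]
ft_force: [1.2, -0.5, -1.9]
grip_width: 0.0434
grip_force: 15.0
```

Request:
{"method": "move_arm", "body": {"moves": "0.1 -0.2 -0.15 0 0 0 0.4; 0.22 -0.5 -0.3 0 0 0 0.4; 0.36 -0.8 -0.45 0 0 0 0.4; 0.45 -1 -0.5 0 0 0 0.4"}}

```text
time: 3.65
position: [0.5542, -0.2656, 0.1764]
tool_rot: [0.973, 0.231, 0.0, 0.0]
ft_force: [-0.3, -0.6, -1.5]
grip_width: 0.0432
grip_force: 15.0
```

Request:
{"method": "move_arm", "body": {"moves": "0.14 -0.3 0 0 0 0 0.4; 0.28 -0.6 0 0 0 0 0.4; 0.41 -0.9 0 0 0 0 0.4; 0.45 -1 0 0 0 0 0.4"}}

```text
time: 4.05
position: [0.5482, -0.1546, 0.1747]
tool_rot: [0.973, 0.232, -0.001, -0.001]
ft_force: [1.1, 0.0, -0.8]
grip_width: 0.0434
grip_force: 15.0
```

Request:
{"method": "move_arm", "body": {"moves": "0.14 -0.3 0 0 0 0 0.4; 0.28 -0.6 0 0 0 0 0.4; 0.41 -0.9 0 0 0 0 0.4; 0.45 -1 0 0 0 0 0.4"}}

```text
time: 4.45
position: [0.5441, -0.0463, 0.175]
tool_rot: [0.973, 0.232, -0.001, -0.0]
ft_force: [-0.4, -0.6, -0.9]
grip_width: 0.043
grip_force: 15.0
```

Request:
{"method": "move_arm", "body": {"moves": "0.14 -0.3 0 0 0 0 0.4; 0.28 -0.6 0 0 0 0 0.4; 0.41 -0.9 0 0 0 0 0.4; 0.45 -1 0 0 0 0 0.4"}}

```text
time: 4.85
position: [0.5401, 0.0627, 0.1752]
tool_rot: [0.973, 0.232, -0.0, -0.0]
ft_force: [0.2, -0.4, -1.0]
grip_width: 0.0432
grip_force: 15.0
```

Request:
{"method": "move_arm", "body": {"moves": "0.14 -0.3 0 0 0 0.05 0.4; 0.28 -0.6 0 0 0 0.1 0.4; 0.41 -0.9 0 0 0 0.15 0.4; 0.45 -1 0 0 0 0.2 0.4; 0.45 -1 0 0 0 0.2 0.4; 0.45 -1 0 0 0 0.2 0.4"}}

```text
time: 5.45
position: [0.536, 0.1696, 0.1753]
tool_rot: [0.997, 0.076, 0.0, 0.0]
ft_force: [0.9, -0.1, 0.1]
grip_width: 0.0433
grip_force: 15.0
```

Run:
```python
from h import *
c=snap('wrist','w2'); o=robot.get_obs(); print(o['position'],o['time'],o['grip_width'],rel([.537,.189,.031]),R.from_quat(o['tool_rot']).as_matrix().round(3))
for p in [(.537,.189,.004),(.453,.175,.072),(.44,.263,.004)]: print(proj(c,np.array(p)))
```

```text
[0.5359532  0.16929138 0.17536503] 5.5 0.04331548955621752 [ 0.04013659 -0.19439047  1.44349582] [[ 0.988  0.151  0.   ]
 [ 0.151 -0.988 -0.001]
 [ 0.     0.001 -1.   ]]
[261.79837027 187.00640663]
[260.09994802 308.84262363]
[174.57093595 270.14708291]
```

View pics/w2.png

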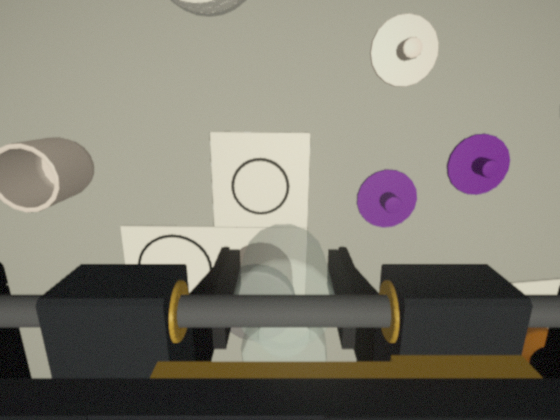

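The ring is at (260,186) and was predicted at (262,187), which matches. I lower and release.

Request:
{"method": "move_arm", "body": {"moves": "0.02 -0.1 0.1 0 0 0 0.4; 0.04 -0.2 0.3 0 0 0 0.4; 0.04 -0.2 0.5 0 0 0 0.4; 0.04 -0.2 0.7 0 0 0 0.4; 0.04 -0.2 0.9 0 0 0 0.4; 0.04 -0.2 1 0 0 0 0.4; 0.04 -0.2 1 0 0 0 0.4"}}

```text
time: 6.2
position: [0.5353, 0.1905, 0.0737]
tool_rot: [0.997, 0.075, -0.002, 0.0]
ft_force: [-0.6, 0.4, 0.5]
grip_width: 0.0435
grip_force: 15.0
```

Request:
{"method": "move_arm", "body": {"moves": "0 0 0.2 0 0 0 0.4; 0 0 0.35 0 0 0 0.4; 0 0 0.4 0 0 0 0.4; 0 0 0.44 0 0 0 0.4; 0 0 0.44 0 0 0 0.4; 0 0 0.44 0 0 0 0.4"}}

```text
time: 6.8
position: [0.537, 0.1911, 0.0323]
tool_rot: [0.997, 0.076, 0.001, -0.0]
ft_force: [1.1, 0.1, -0.6]
grip_width: 0.0434
grip_force: 15.0
```

Request:
{"method": "move_arm", "body": {"moves": "0 0 0.015 0 0 0 0.4; 0 0 0.015 0 0 0 0.7; 0 0 0.015 0 0 0 0.7; 0 0 0.015 0 0 0 0.7; 0 0 -0.2 0 0 0 0.7; 0 0 -0.5 0 0 0 0.7; 0 0 -0.9 0 0 0 0.7; 0 0 -1 0 0 0 0.7"}}

```text
time: 7.6
position: [0.5388, 0.1915, 0.1354]
tool_rot: [0.997, 0.076, 0.004, -0.0]
ft_force: [-0.1, 0.1, -0.0]
grip_width: 0.0613
grip_force: 0.0
```

Request:
{"method": "move_arm", "body": {"moves": "0 0 -0.3 0 0 0 0.7; 0 0.2 -0.6 0 0 0 0.7; 0 0.6 -0.6 0 0 0 0.7; 0 1 -0.6 0 0 0 0.7"}}

```text
time: 8.0
position: [0.5518, 0.0918, 0.1924]
tool_rot: [0.997, 0.077, 0.001, 0.0]
ft_force: [0.7, -0.1, -1.0]
grip_width: 0.061
grip_force: 0.0
```

Request:
{"method": "move_arm", "body": {"moves": "0 0.45 0 0 0 0 0.7; 0 0.9 0 0 0 0 0.7; 0 1 0 0 0 0 0.7"}}

```text
time: 8.3
position: [0.5674, -0.0111, 0.1911]
tool_rot: [0.997, 0.074, 0.0, 0.001]
ft_force: [-0.2, 0.7, 0.2]
grip_width: 0.0609
grip_force: 0.0
```

Request:
{"method": "move_arm", "body": {"moves": "0 0.45 0 0 0 0 0.7; 0 0.9 0 0 0 0 0.7; 0 0.96 0 0 0 0 0.7; 0 0.96 0 0 0 0 0.7; 0 0.96 0 0 0 0 0.7"}}

```text
time: 8.8
position: [0.5802, -0.1002, 0.1909]
tool_rot: [0.997, 0.076, -0.001, -0.001]
ft_force: [0.3, 0.1, -0.6]
grip_width: 0.061
grip_force: 0.0
```

Run:
```python
from h import *
c=snap('wrist','w3'); snap('top','t3'); o=robot.get_obs(); print(o['position'],o['time'],o['grip_width'],rel([.6545,-.0905,.074]))
for p in [(.6545,-.0905,.1)]: print(proj(c,np.array(p)))
a=cv2.imread('pics/w3.png'); b=cv2.imread('pics/t3.png')[180:320,100:300]
m=np.zeros((420,800,3),np.uint8); m[:,:500]=a[:,30:530]; m[:210,500:800]=cv2.resize(b,(300,210)); cv2.imwrite('pics/m3.png',m)
```

```text
[ 0.58040426 -0.09965843  0.19122181] 8.9 0.060934150614301345 [0.74762605 0.02409717 1.17131358]
[285.18367605 109.11193625]
```

View pics/m3.png

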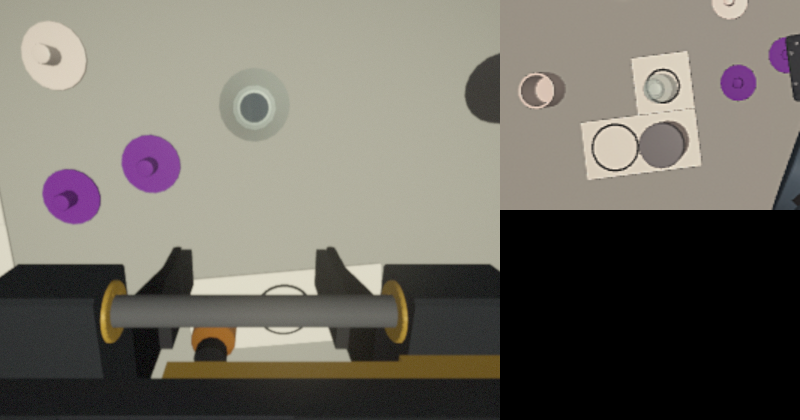

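The bottle stands in its ring. The flask mouth is at (284,107) in wrist pixels, as predicted. I grip its neck.

Request:
{"method": "move_arm", "body": {"moves": "0.35 0.01 0 0 0 0 0.7; 0.7 0.02 0 0 0 0 0.7; 0.76 0.02 0.1 0 0 0 0.7; 0.76 0.02 0.4 0 0 0 0.7; 0.76 0.02 0.7 0 0 0 0.7; 0.76 0.02 0.7 0 0 0 0.7"}}

```text
time: 9.5
position: [0.6521, -0.0894, 0.1167]
tool_rot: [0.997, 0.077, -0.005, -0.002]
ft_force: [-0.4, -0.2, -0.5]
grip_width: 0.061
grip_force: 0.0
```

Request:
{"method": "move_arm", "body": {"moves": "0 0 0.3 0 0 0 0.7; 0 0 0.45 0 0 0 0.7; 0 0 0.47 0 0 0 0.7; 0 0 0.47 0 0 0 0.15; 0 0 0.47 0 0 0 0.15; 0 0 0.47 0 0 0 0.15; 0 0 0.47 0 0 0 0.15; 0 0 0.47 0 0 0 0.15; 0 0 0.47 0 0 0 0.15", "squeeze": 15}}

```text
time: 10.4
position: [0.6566, -0.0918, 0.075]
tool_rot: [0.997, 0.076, 0.0, -0.0]
ft_force: [0.1, 0.6, -0.9]
grip_width: 0.0233
grip_force: 15.1
```

Request:
{"method": "move_arm", "body": {"moves": "0 0 -0.1 0 0 0 0.15; 0 0 -0.3 0 0 0 0.15; 0 0 -0.6 0 0 0 0.15; 0 0 -0.9 0 0 0 0.15; 0 0 -1 0 0 0 0.15"}}

```text
time: 10.9
position: [0.6586, -0.0928, 0.1785]
tool_rot: [0.997, 0.076, 0.003, 0.001]
ft_force: [0.4, -0.3, -0.8]
grip_width: 0.0238
grip_force: 15.1
```

Request:
{"method": "move_arm", "body": {"moves": "-0.05 -0.15 -0.1 0 0 0 0.15; -0.15 -0.4 -0.2 0 0 0 0.15; -0.3 -0.7 -0.2 0 0 0 0.15; -0.4 -0.96 -0.2 0 0 0 0.15"}}

```text
time: 11.3
position: [0.5994, -0.001, 0.1936]
tool_rot: [0.997, 0.076, -0.002, -0.001]
ft_force: [-0.0, -0.2, -1.3]
grip_width: 0.0239
grip_force: 15.1
```

Request:
{"method": "move_arm", "body": {"moves": "-0.13 -0.3 0 0 0 0 0.15; -0.26 -0.6 0 0 0 0 0.15; -0.39 -0.9 0 0 0 0 0.15; -0.4 -0.96 0 0 0 0 0.15"}}

```text
time: 11.7
position: [0.5431, 0.0892, 0.1932]
tool_rot: [0.997, 0.077, -0.004, -0.001]
ft_force: [-0.9, 0.4, -1.0]
grip_width: 0.0235
grip_force: 15.1
```

Request:
{"method": "move_arm", "body": {"moves": "-0.13 -0.3 0 0 0 0 0.15; -0.26 -0.6 0 0 0 0 0.15; -0.39 -0.9 0 0 0 0 0.15; -0.4 -0.96 0 0 0 0 0.15"}}

```text
time: 12.1
position: [0.4905, 0.1767, 0.1936]
tool_rot: [0.997, 0.077, -0.003, -0.0]
ft_force: [0.5, -0.2, -0.6]
grip_width: 0.0233
grip_force: 15.1
```

Request:
{"method": "move_arm", "body": {"moves": "-0.13 -0.3 0 0 0 0 0.15; -0.26 -0.6 0 0 0 0 0.15; -0.37 -0.85 0 0 0 0 0.15; -0.4 -0.96 0 0 0 0 0.15; -0.4 -0.96 0 0 0 0 0.15; -0.4 -0.96 0 0 0 0 0.15"}}

```text
time: 12.7
position: [0.4412, 0.2628, 0.1944]
tool_rot: [0.997, 0.076, 0.0, 0.0]
ft_force: [-0.1, -0.2, -1.3]
grip_width: 0.0235
grip_force: 15.1
```

Run:
```python
from h import *
c=snap('wrist','w4'); o=robot.get_obs(); print(o['position'],o['time'],o['grip_width'],rel([.44,.2615,.079]))
c=snap('scene','s4'); im=cv2.imread('pics/s4.png'); cv2.imwrite('pics/s4b.png',np.hstack([cv2.imread('pics/w4.png')[:,80:480],cv2.resize(im[110:320,300:500],(400,420))]))
```

```text
[0.44135782 0.26254953 0.19448975] 12.75 0.023582346611743913 [-0.01577993  0.00767548  1.15489166]
```

View pics/s4b.png

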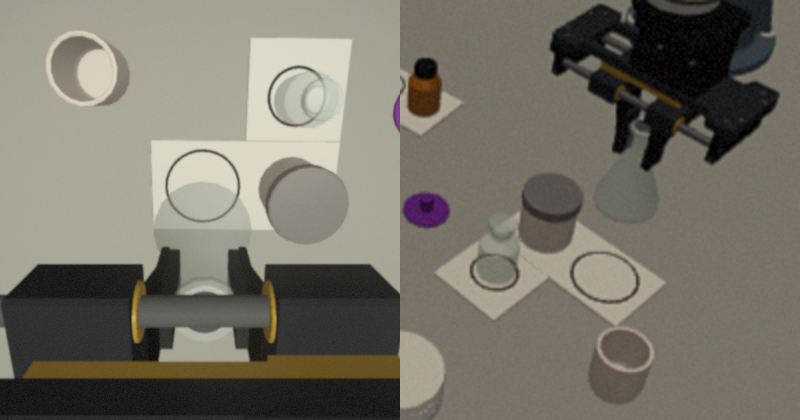

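The flask hangs straight over the jar tray and the bottle stands in its ring. I lower the flask and release it.

Request:
{"method": "move_arm", "body": {"moves": "-0.01 0.01 0.1 0 0 0 0.15; -0.01 0.01 0.3 0 0 0 0.15; -0.01 0.01 0.5 0 0 0 0.15; -0.01 0.01 0.7 0 0 0 0.15; -0.01 0.01 0.9 0 0 0 0.15; -0.01 0.01 1 0 0 0 0.15; -0.01 0.01 1 0 0 0 0.15"}}

```text
time: 13.5
position: [0.4386, 0.2613, 0.0929]
tool_rot: [0.997, 0.075, -0.002, 0.001]
ft_force: [0.2, -0.2, -2.0]
grip_width: 0.0237
grip_force: 15.1
```

Request:
{"method": "move_arm", "body": {"moves": "0 0 0.05 0 0 0 0.15; 0 0 0.1 0 0 0 0.15; 0 0 0.14 0 0 0 0.15; 0 0 0.155 0 0 0 0.15; 0 0 0.155 0 0 0 0.15; 0 0 0.155 0 0 0 0.15"}}

```text
time: 14.1
position: [0.4396, 0.2623, 0.0792]
tool_rot: [0.997, 0.076, 0.0, -0.0]
ft_force: [-0.5, 0.4, -1.2]
grip_width: 0.0233
grip_force: 15.1
```

Request:
{"method": "move_arm", "body": {"moves": "0 0 0.01 0 0 0 0.5; 0 0 0.01 0 0 0 0.5; 0 0 0.01 0 0 0 0.5; 0 0 0.01 0 0 0 0.5; 0 0 -0.2 0 0 0 0.5; 0 0 -0.5 0 0 0 0.5; 0 0 -0.9 0 0 0 0.5; 0 0 -1 0 0 0 0.5"}}

```text
time: 14.9
position: [0.4417, 0.2631, 0.1827]
tool_rot: [0.997, 0.076, 0.004, -0.001]
ft_force: [0.0, -0.2, 0.3]
grip_width: 0.0434
grip_force: 0.0
```

Request:
{"method": "move_arm", "body": {"moves": "0 0 -0.1 0 0 0 0.9; 0.2 -0.1 -0.1 0 0 -0.09 0.9; 0.5 -0.15 -0.1 0 0 -0.18 0.9; 0.8 -0.24 -0.1 0 0 -0.27 0.9; 0.92 -0.24 -0.1 0 0 -0.36 0.9; 0.92 -0.24 -0.1 0 0 -0.46 0.9; 0.92 -0.24 -0.1 0 0 -0.55 0.9; 0.92 -0.24 -0.1 0 0 -0.64 0.9; 0.92 -0.24 -0.1 0 0 -0.73 0.9; 0.92 -0.24 -0.1 0 0 -0.82 0.9; 0.92 -0.24 -0.1 0 0 -0.91 0.9; 0.92 -0.24 -0.1 0 0 -1 0.9"}}

```text
time: 16.1
position: [0.5258, 0.2995, 0.1875]
tool_rot: [0.649, 0.76, -0.001, -0.001]
ft_force: [-0.9, -0.1, -0.5]
grip_width: 0.0781
grip_force: 0.0
```

Request:
{"method": "move_arm", "body": {"moves": "0 0 0 0 0 -0.05 0.9; 0 0 0 0 0 -0.05 0.9; 0 0 0 0 0 -0.05 0.9"}}

```text
time: 16.4
position: [0.5262, 0.2996, 0.1881]
tool_rot: [0.622, 0.783, -0.001, -0.001]
ft_force: [-0.3, -0.0, 0.0]
grip_width: 0.0783
grip_force: 0.0
```

Run:
```python
from h import *
c=snap('wrist','w5'); o=robot.get_obs(); print(o['position'],o['time'],o['q'][5],o['grip_width'],rel([.5276,.3638,.032]),R.from_quat(o['tool_rot']).as_matrix().round(3))
print(proj(c,np.array([.5276,.3638,.06])))
t=snap('top','t5'); b=cv2.imread('pics/t5.png')[180:320,100:300]
m=np.zeros((420,800,3),np.uint8); m[:,:500]=cv2.imread('pics/w5.png')[:,30:530]; m[:210,500:800]=cv2.resize(b,(300,210)); cv2.imwrite('pics/m5.png',m)
```

```text
[0.52638653 0.29965372 0.188303  ] 16.45 0.1045934146804281 0.07802140430530935 [0.62225512 0.15966531 1.56268679] [[-0.227  0.974 -0.002]
 [ 0.974  0.227 -0.001]
 [-0.    -0.002 -1.   ]]
[303.63645618 122.98618282]
```

View pics/m5.png

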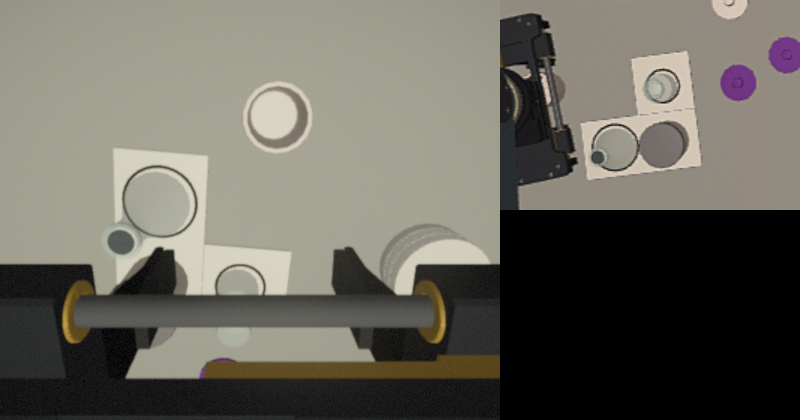

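Flask and bottle are in their rings. The crucible rim is at (308,118), about 4 mm from the prediction. I correct and descend.

Request:
{"method": "move_arm", "body": {"moves": "0.33 0.1 0.1 0 0 0 0.9; 0.66 0.19 0.2 0 0 0 0.9; 0.66 0.19 0.5 0 0 0 0.9; 0.66 0.19 0.8 0 0 0 0.9; 0.66 0.19 0.8 0 0 0 0.9"}}

```text
time: 17.0
position: [0.5268, 0.3672, 0.1047]
tool_rot: [0.621, 0.784, -0.004, -0.002]
ft_force: [-0.5, -0.1, -0.5]
grip_width: 0.0784
grip_force: 0.0
```

Request:
{"method": "move_arm", "body": {"moves": "0 0 0.3 0 0 0 0.9; 0 0 0.6 0 0 0 0.9; 0 0 0.76 0 0 0 0.9; 0 0 0.76 0 0 0 0.9; 0 0 0.76 0 0 0 0.5; 0 0 0.76 0 0 0 0.5; 0 0 0.76 0 0 0 0.5; 0 0 0.76 0 0 0 0.5; 0 0 0.76 0 0 0 0.5", "squeeze": 15}}

```text
time: 17.9
position: [0.5302, 0.3686, 0.0342]
tool_rot: [0.621, 0.784, 0.0, 0.0]
ft_force: [-2.2, -0.8, 5.5]
grip_width: 0.0531
grip_force: 15.0
```

Request:
{"method": "move_arm", "body": {"moves": "0 0 -0.1 0 0 0 0.5; 0 0 -0.3 0 0 0 0.5; 0 0 -0.6 0 0 0 0.5; 0 0 -0.9 0 0 0 0.5; 0 0 -1 0 0 0 0.5"}}

```text
time: 18.4
position: [0.5323, 0.3694, 0.1367]
tool_rot: [0.621, 0.784, 0.003, 0.002]
ft_force: [-0.3, 0.6, -0.8]
grip_width: 0.0525
grip_force: 15.0
```

Request:
{"method": "move_arm", "body": {"moves": "0 0 -0.25 0 0 0 0.5; -0.2 -0.1 -0.4 0 0 0 0.5; -0.5 -0.2 -0.4 0 0 0 0.5; -0.8 -0.3 -0.4 0 0 0 0.5; -0.98 -0.39 -0.4 0 0 0 0.5"}}

```text
time: 18.9
position: [0.5141, 0.2621, 0.1725]
tool_rot: [0.622, 0.783, -0.001, -0.0]
ft_force: [-0.1, -1.0, -1.1]
grip_width: 0.053
grip_force: 15.0
```

Request:
{"method": "move_arm", "body": {"moves": "-0.3 -0.12 0 0 0 0 0.5; -0.6 -0.24 0 0 0 0 0.5; -0.9 -0.36 0 0 0 0 0.5; -0.98 -0.39 0 0 0 0 0.5"}}

```text
time: 19.3
position: [0.4977, 0.1573, 0.1724]
tool_rot: [0.622, 0.783, -0.001, -0.001]
ft_force: [0.2, -0.1, -1.8]
grip_width: 0.0532
grip_force: 15.0
```

Request:
{"method": "move_arm", "body": {"moves": "-0.3 -0.12 0 0 0 0 0.5; -0.6 -0.24 0 0 0 0 0.5; -0.9 -0.36 0 0 0 0 0.5; -0.98 -0.39 0 0 0 0 0.5"}}

```text
time: 19.7
position: [0.4832, 0.0537, 0.1728]
tool_rot: [0.622, 0.783, -0.0, -0.0]
ft_force: [-0.4, 0.4, -1.0]
grip_width: 0.0532
grip_force: 15.0
```

Request:
{"method": "move_arm", "body": {"moves": "-0.3 -0.12 0 0 0 0 0.5; -0.6 -0.24 0 0 0 0 0.5; -0.9 -0.36 0 0 0 0 0.5; -0.98 -0.39 0 0 0 0 0.5"}}

```text
time: 20.1
position: [0.4684, -0.0504, 0.173]
tool_rot: [0.622, 0.783, 0.0, 0.001]
ft_force: [0.1, 1.1, -1.1]
grip_width: 0.0532
grip_force: 15.0
```

Request:
{"method": "move_arm", "body": {"moves": "-0.3 -0.12 0 0 0 0 0.5; -0.6 -0.24 0 0 0 0 0.5; -0.9 -0.36 0 0 0 0 0.5; -0.98 -0.39 0 0 0 0 0.5; -0.98 -0.39 0 0 0 0 0.5; -0.98 -0.39 0 0 0 0 0.5"}}

```text
time: 20.7
position: [0.4521, -0.1516, 0.1728]
tool_rot: [0.621, 0.784, 0.0, -0.001]
ft_force: [-0.3, 0.4, -1.5]
grip_width: 0.0529
grip_force: 15.0
```

Run:
```python
from h import *
o=robot.get_obs(); print(o['position'],o['time'],o['q'][5],o['grip_width'],rel([.450,-.154,.0385]))
c=snap('scene','s6'); print(proj(c,np.array([.45,-.154,.004]))); im=cv2.imread('pics/s6.png')
cv2.imwrite('pics/s6b.png',np.hstack([cv2.resize(im[60:200,200:360],None,fx=3,fy=3)[:420],cv2.imread('pics/'+('s6.png'))[:, :320]]))
```

```text
[ 0.45210428 -0.1515909   0.17282968] 20.7 -0.7902042023629801 0.052902722714395944 [-0.02075192 -0.02550057  1.34327533]
[291.07444046 151.74360857]
```

View pics/s6b.png

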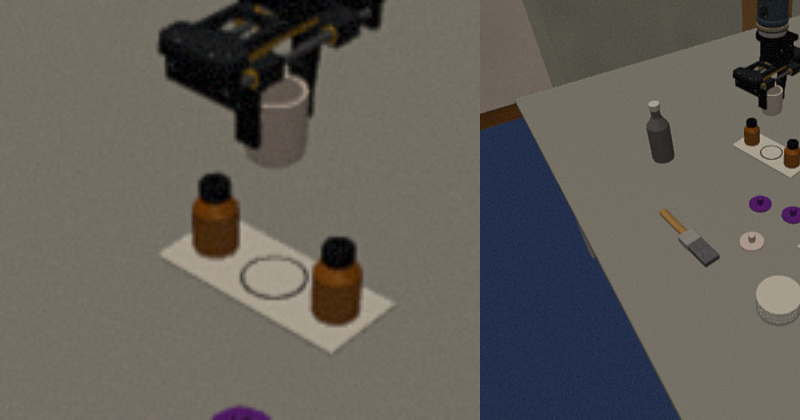

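The crucible hangs straight above the ring between the bottles. I lower it.

Request:
{"method": "move_arm", "body": {"moves": "-0.02 -0.025 0.1 0 0 0 0.5; -0.02 -0.025 0.3 0 0 0 0.5; -0.02 -0.025 0.5 0 0 0 0.5; -0.02 -0.025 0.7 0 0 0 0.5; -0.02 -0.025 0.9 0 0 0 0.5; -0.02 -0.025 1 0 0 0 0.5; -0.02 -0.025 1 0 0 0 0.5"}}

```text
time: 21.45
position: [0.4493, -0.1545, 0.0716]
tool_rot: [0.621, 0.784, -0.0, -0.002]
ft_force: [-0.3, 0.3, -1.2]
grip_width: 0.053
grip_force: 15.0
```

Request:
{"method": "move_arm", "body": {"moves": "0 0 0.15 0 0 0 0.5; 0 0 0.25 0 0 0 0.5; 0 0 0.31 0 0 0 0.5; 0 0 0.34 0 0 0 0.5; 0 0 0.34 0 0 0 0.5; 0 0 0.34 0 0 0 0.5; 0 0 0.345 0 0 0 0.5; 0 0 0.345 0 0 0 0.5"}}

```text
time: 22.25
position: [0.4504, -0.1557, 0.0388]
tool_rot: [0.621, 0.784, 0.0, 0.0]
ft_force: [0.3, -0.5, -1.1]
grip_width: 0.0533
grip_force: 15.0
```

Request:
{"method": "move_arm", "body": {"moves": "0 0 0.01 0 0 0 0.5; 0 0 0.01 0 0 0 0.85; 0 0 0.01 0 0 0 0.85; 0 0 0.01 0 0 0 0.85; 0 0 0.01 0 0 0 0.85; 0 0 -0.2 0 0 0 0.85; 0 0 -0.5 0 0 0 0.85; 0 0 -0.9 0 0 0 0.85; 0 0 -1 0 0 0 0.85; 0 0 -1 0 0 0 0.85"}}

```text
time: 23.25
position: [0.4512, -0.1562, 0.1401]
tool_rot: [0.621, 0.784, 0.0, 0.002]
ft_force: [-0.1, 0.3, -0.1]
grip_width: 0.0735
grip_force: 0.0
```

Request:
{"method": "move_arm", "body": {"moves": "0 0.2 -0.15 0 0 0 0.6; 0.2 0.5 -0.15 0 0 0 0.6; 0.42 0.89 -0.15 0 0 0 0.6; 0.42 0.89 -0.15 0 0 0 0.6; 0.42 0.89 -0.15 0 0 0 0.6"}}

```text
time: 23.75
position: [0.5265, -0.0933, 0.1517]
tool_rot: [0.62, 0.784, -0.001, -0.002]
ft_force: [-0.5, -0.2, -1.1]
grip_width: 0.0532
grip_force: 0.0
```

Run:
```python
from h import *
o=robot.get_obs(); print(o['position'],o['time'])
c=snap('top','t7'); print(proj(c,np.array([.45,-.154,.064])),proj(c,np.array([.45,-.154,.004]))); im=cv2.imread('pics/t7.png')
cv2.imwrite('pics/t7b.png',cv2.resize(im[235:315,300:415],None,fx=5,fy=5))
```

```text
[ 0.52646938 -0.09330531  0.15169705] 23.75
[359.93744998 279.73299379] [356.22016979 276.5800696 ]
```

View pics/t7b.png

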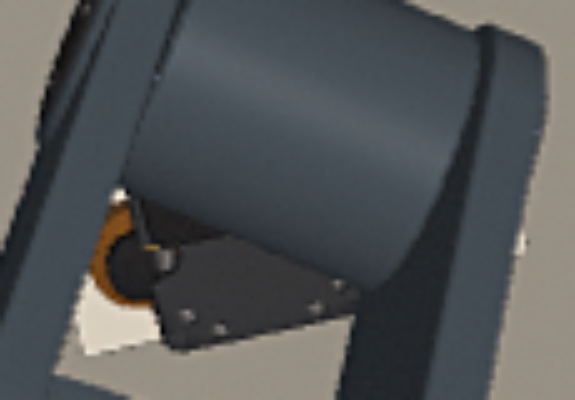

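Request:
{"method": "move_arm", "body": {"moves": "0.2 0.45 0 0 0 0 0.5; 0.42 0.89 0 0 0 0 0.5; 0.42 0.89 0 0 0 0 0.5"}}

```text
time: 24.1
position: [0.6079, -0.0316, 0.1531]
tool_rot: [0.62, 0.784, 0.001, 0.001]
ft_force: [-0.4, -0.3, 0.4]
grip_width: 0.0443
grip_force: 0.0
```

Request:
{"method": "move_arm", "body": {"moves": "0.2 0.45 0 0 0 0 0.5; 0.42 0.89 0 0 0 0 0.5; 0.42 0.89 0 0 0 0 0.5; 0.42 0.89 0 0 0 0 0.5; 0.42 0.89 0 0 0 0 0.5"}}

```text
time: 24.6
position: [0.6793, 0.0264, 0.1525]
tool_rot: [0.622, 0.783, -0.001, -0.001]
ft_force: [-0.7, 0.4, -0.3]
grip_width: 0.0435
grip_force: 0.0
```

Run:
```python
from h import *
o=robot.get_obs(); print(o['position'],o['time'],o['grip_width'],rel([.6682,.0865,.021]))
c=snap('wrist','w7'); print(proj(c,np.array([.6682,.0865,.028])),proj(c,np.array([.6682,.0865,.008])))
```

```text
[0.67925559 0.02643553 0.15250921] 24.6 0.043528155297000666 [0.60914972 0.0334481  1.31540179]
[286.77840315 125.04335452] [286.64221569 123.41093673]
```

View pics/w7.png

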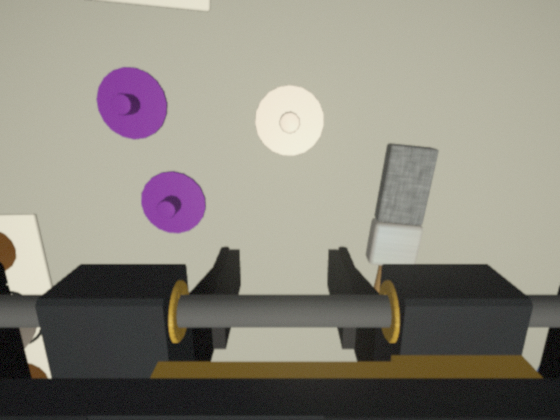

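The top view was blocked by the arm. In the wrist view the white lid's knob is at (289.5,121.5), about 3 mm from the prediction. I grip it.

Request:
{"method": "move_arm", "body": {"moves": "0.3 0.03 0.2 0 0 0 0.5; 0.63 0.05 0.4 0 0 0 0.5; 0.63 0.05 0.6 0 0 0 0.5; 0.63 0.05 0.8 0 0 0 0.5; 0.63 0.05 0.9 0 0 0 0.5; 0.63 0.05 0.9 0 0 0 0.5"}}

```text
time: 25.25
position: [0.6701, 0.0893, 0.062]
tool_rot: [0.622, 0.783, -0.001, -0.002]
ft_force: [-0.1, -0.2, 0.2]
grip_width: 0.0434
grip_force: 0.0
```

Request:
{"method": "move_arm", "body": {"moves": "0 0 0.2 0 0 0 0.5; 0 0 0.35 0 0 0 0.5; 0 0 0.4 0 0 0 0.5; 0 0 0.405 0 0 0 0.5; 0 0 0.405 0 0 0 0.1; 0 0 0.405 0 0 0 0.1; 0 0 0.405 0 0 0 0.1; 0 0 0.405 0 0 0 0.1; 0 0 0.405 0 0 0 0.1; 0 0 0.405 0 0 0 0.1", "squeeze": 12}}

```text
time: 26.25
position: [0.6719, 0.0905, 0.0235]
tool_rot: [0.621, 0.784, 0.0, 0.0]
ft_force: [-1.4, 0.6, 1.8]
grip_width: 0.0151
grip_force: 12.0
```

Request:
{"method": "move_arm", "body": {"moves": "0 0 -0.1 0 0 0 0.1; 0 0 -0.3 0 0 0 0.1; 0 0 -0.6 0 0 0 0.1; 0 0 -0.9 0 0 0 0.1; 0 0 -1 0 0 0 0.1"}}

```text
time: 26.75
position: [0.6743, 0.0905, 0.1271]
tool_rot: [0.621, 0.784, 0.002, 0.003]
ft_force: [0.5, 0.4, 0.5]
grip_width: 0.0154
grip_force: 12.0
```

Request:
{"method": "move_arm", "body": {"moves": "-0.1 -0.1 -0.25 0 0 0 0.1; -0.3 -0.3 -0.5 0 0 0 0.1; -0.55 -0.6 -0.5 0 0 0 0.1; -0.83 -0.9 -0.5 0 0 0 0.1"}}

```text
time: 27.15
position: [0.6028, -0.0113, 0.1737]
tool_rot: [0.621, 0.784, 0.0, 0.001]
ft_force: [0.1, -0.5, -0.1]
grip_width: 0.0155
grip_force: 12.0
```

Request:
{"method": "move_arm", "body": {"moves": "-0.28 -0.3 0 0 0 0 0.1; -0.55 -0.6 0 0 0 0 0.1; -0.83 -0.9 0 0 0 0 0.1"}}

```text
time: 27.45
position: [0.5332, -0.1132, 0.1727]
tool_rot: [0.621, 0.784, -0.0, -0.0]
ft_force: [-0.4, -0.5, -0.1]
grip_width: 0.0157
grip_force: 12.0
```

Request:
{"method": "move_arm", "body": {"moves": "-0.28 -0.3 0 0 0 0 0.1; -0.55 -0.6 0 0 0 0 0.1; -0.83 -0.9 0 0 0 0 0.1; -0.83 -0.9 0 0 0 0 0.1; -0.83 -0.9 0 0 0 0 0.1; -0.83 -0.9 0 0 0 0 0.1"}}

```text
time: 28.05
position: [0.4661, -0.2128, 0.1728]
tool_rot: [0.621, 0.784, 0.0, -0.0]
ft_force: [-0.4, 0.7, 0.2]
grip_width: 0.0155
grip_force: 12.0
```

Run:
```python
from h import *
o=robot.get_obs(); print(o['position'],o['time'],o['grip_width'],rel([.4504,-.1557,.0835]))
c=snap('wrist','w8'); print(proj(c,np.array([.4504,-.1557,.064])))
p=o['position']; T=R.from_quat(o['tool_rot']).as_matrix()
# expected lid disc centre px if lid axis at TCP
for dz in (-.015,): print(proj(c,p+np.array([0,0,dz])))
```

```text
[ 0.46609408 -0.21279649  0.17284284] 28.05 0.015457543534218791 [ 0.59113301 -0.02234744  0.89381655]
[279.21353785 129.11816321]
[281.92150277 262.51237835]
```

View pics/w8.png

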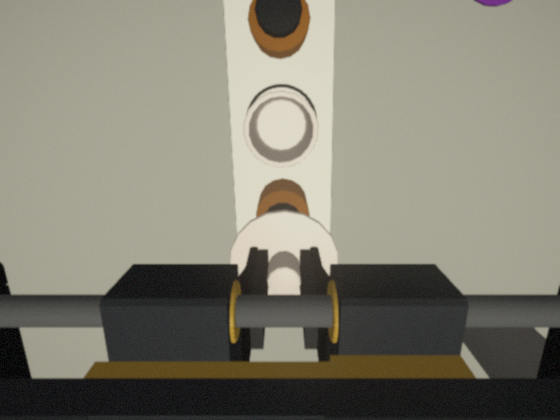

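The crucible rim centre is at (282,127) and the lid disc centre at about (284,263). So the needed shift is about x .60, y -.01. I place the lid.

Request:
{"method": "move_arm", "body": {"moves": "0.2 0 0 0 0 0 0.1; 0.4 -0.01 0 0 0 0 0.1; 0.6 -0.01 0 0 0 0 0.1; 0.6 -0.01 0.2 0 0 0 0.1; 0.6 -0.01 0.4 0 0 0 0.1; 0.6 -0.01 0.6 0 0 0 0.1; 0.6 -0.01 0.75 0 0 0 0.1; 0.6 -0.01 0.8 0 0 0 0.1; 0.6 -0.01 0.8 0 0 0 0.1"}}

```text
time: 29.0
position: [0.4506, -0.1538, 0.0927]
tool_rot: [0.621, 0.784, -0.0, -0.001]
ft_force: [0.3, -0.4, 0.1]
grip_width: 0.0156
grip_force: 12.0
```

Request:
{"method": "move_arm", "body": {"moves": "0 0 0.03 0 0 0 0.1; 0 0 0.06 0 0 0 0.1; 0 0 0.08 0 0 0 0.1; 0 0 0.09 0 0 0 0.1; 0 0 0.09 0 0 0 0.1; 0 0 0.09 0 0 0 0.1"}}

```text
time: 29.6
position: [0.4512, -0.1555, 0.0841]
tool_rot: [0.621, 0.784, 0.0, 0.0]
ft_force: [0.6, -0.6, 0.3]
grip_width: 0.0154
grip_force: 12.0
```

Request:
{"method": "move_arm", "body": {"moves": "0 0 0.01 0 0 0 0.1; 0 0 0.01 0 0 0 0.1; 0 0 0.01 0 0 0 0.4; 0 0 0.01 0 0 0 0.4; 0 0 0.01 0 0 0 0.4; 0 0 -0.1 0 0 0 0.4; 0 0 -0.4 0 0 0 0.4; 0 0 -0.8 0 0 0 0.4; 0 0 -0.9 0 0 0 0.4"}}

```text
time: 30.5
position: [0.4531, -0.1565, 0.1779]
tool_rot: [0.621, 0.784, 0.0, 0.004]
ft_force: [0.1, -0.6, -0.1]
grip_width: 0.0345
grip_force: 0.0
```

Request:
{"method": "move_arm", "body": {"moves": "-0.3 0 -0.3 0 0 0 0.4; -0.6 0 -0.3 0 0 0 0.4; -0.8 0 -0.3 0 0 0 0.4; -0.8 0 -0.3 0 0 0 0.4; -0.8 0 -0.3 0 0 0 0.4; -0.8 0 -0.3 0 0 0 0.4"}}

```text
time: 31.1
position: [0.4682, -0.2316, 0.203]
tool_rot: [0.621, 0.784, 0.0, -0.002]
ft_force: [-1.0, 0.6, -0.5]
grip_width: 0.0347
grip_force: 0.0
```

Run:
```python
from h import *
snap('wrist','w9');snap('scene','s9');snap('top','t9')
m=np.zeros((560,800,3),np.uint8)
m[:280,:400]=cv2.imread('pics/w9.png')[0:280,80:480]; m[:280,400:]=cv2.resize(cv2.imread('pics/s9.png')[90:230,240:440],None,fx=2,fy=2)
m[280:,400:]=cv2.resize(cv2.imread('pics/s9.png')[180:320,280:480],None,fx=2,fy=2)
m[280:,:400]=cv2.resize(cv2.imread('pics/t9.png')[200:340,130:330],None,fx=2,fy=2)
cv2.imwrite('pics/m9.png',m)
```

```text
(no output)
```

View pics/m9.png

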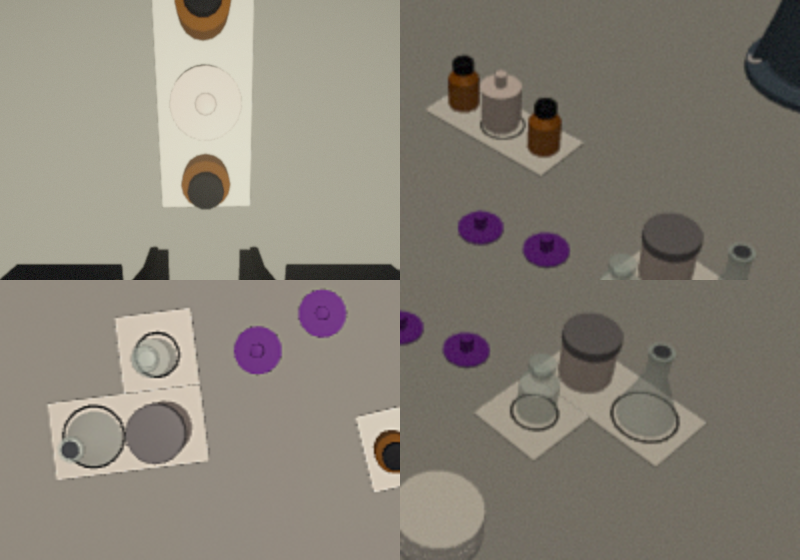

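All four pieces stand on their rings, and the lid sits level on the crucible.

```bash
python3 -c "
from rig import robot
print(robot.hand_in())"
```

```text
the job is handed in; nothing more can be done
None
```

I handed the job in at about 31 s: the last pictures show the lidded crucible between the brown bottles and the flask and stoppered bottle on their rings, all upright, but hand-in returned no verdict.

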